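# Dry-clamp a delaminated cheese board with a one-hand ratchet clamp

### The job

A stave has come off the little cheese board; check that the joint still closes before it is glued. Lay the loose stave flat in the open clamp, between the board and the far jaw, alongside the board with the ends flush, and let go of it; then pump the clamp's orange trigger against its pistol grip until the jaws press the stave tight against the board. Finish while still squeezing the trigger, so that the closed joint stays under a firm but gentle pressure (about 25 N, never 60 N, which would bruise the wood), and leave the cup, the lemon and the yoghurt pot alone.

Things in the scene. Friction and masses are not known exactly. Their poses are not given: they have to be found in the camera images.
- clamp: one-hand ratchet bar clamp, black with orange trigger, lying loose on its side, 34 mm thick, 0.94 kg. Origin: on the worktop under the bar, level with the near pad. +y runs along the steel bar from near jaw (on the housing) to far jaw (on the bar's end), +x is the side to which both jaws reach (102 mm), -x the side of pistol grip and trigger (to -122 mm). The bar's tail ends at y = -110 mm or further
- clamp_bar (a joint): travel of the bar with the far jaw, m: 0 = pads 182 mm apart, grows as the far jaw closes. Each full squeeze of the trigger moves it about 9 mm (the very first 2 to 11 mm), and it stays within 2 mm of there when the trigger is let out; only the work stops it. Starts at 0 to 0.005; about 0.062 when the closed board (120 mm) is held
- clamp_trigger (a joint): trigger angle, rad: 0 = sprung out, 0.25 = fully squeezed; a spring returns it. The first part of a squeeze is idle until the pawl bites. Pumping freely takes about 3 N. Once the work is tight it stops part-way, and the jaws press about 1.9 times the finger force less 8 N. If that falls at the end of a stroke, let out and squeeze again
- grip_back (a point): middle of the back face of the black pistol grip (facing the clamp's -y), 17 mm up: for one finger. Squeeze along the clamp's y: grip and trigger measure 56 mm across here when out, 36 mm when fully squeezed; both span z 5 to 29 mm and 20 mm of x either way. The loose clamp slides a little as the fingers close evenly; opening to 78 mm lets the trigger fully out
- trigger_face (a point): middle of the outer face of the orange trigger (facing the clamp's +y), 17 mm up: for the other finger; it moves with the trigger
- near_pad (a point): middle of the face of the near jaw's rubber pad, 80 mm long along the clamp's x, 28 mm high; it looks to the clamp's +y
- far_pad (a point): middle of the face of the far jaw's pad, same size, looking to the clamp's -y; it moves with the bar. The jaw is 36 mm thick behind it and 34 mm high. At the start 81 to 89 mm are free between it and the board
- board: cheese board of three glued staves lying loose between the jaws, 130 mm (x, along the grain) by 90 mm (y) by 22 mm high, 0.22 kg; origin at the centre of its underside; axes nearly parallel to the clamp's. The joint is its long side at y = +45 mm; 3 to 6 mm are free between it and the near pad
- stave_mid (a point): centre (11 mm up) of the loose stave, a straight bar 130 mm (its x) by 30 mm (its y) by 22 mm high, about 75 g, lying flat to the left of the clamp; either long side may face the board. In the closed joint its centre lies 60 mm from the board's along the board's +y, at the board's x = 0
- cup: bystander: small floral cup, 74 mm wide, 54 mm high, beyond the clamp; origin at its foot
- lemon: bystander: lemon, 72 mm long, beyond the clamp on the right; origin at its underside
- pot: bystander: yoghurt pot, 72 mm wide, 71 mm high, to the left of the stave; origin at its foot
Things that resemble listed ones, but are neither listed nor needed, are in the scene too. Leave any red or turquoise look-alike of the part that bears stave_mid alone.

How it is judged:
By the outcome, as a careful person would: the job done as asked, in the order asked, and still so for the second after the job is handed in, while the arm keeps its last pose, push and grip.
It also fails if it takes over 72 s, if anything falls off the work surface, if the arm or the gripper's body presses on something with over 40 N, if the wrist force passes 120 N, or if a joint passes its speed limit or range.

### The arm

A 6-joint arm with a two-finger parallel gripper is mounted at the origin on a cart in front of the work surface, level with it; the furniture and walls round the work are solid. World frame = base frame: x ahead of the robot, y to its left, z up, the work surface at z = 0. Lengths are in m, angles in degrees, forces in N, time in s.
With the tool pointing down it reaches from about 0.35 to 0.875 m from the base axis. Payload 4.2 kg.
Tool frame: the origin (TCP) lies between the finger pads; the fingertips stand 8 mm ahead of it and the grasp point (between the pads) lies 11 mm behind it; z points along the fingers, y is the line along which they close (so a half turn about z gives the same grasp; the last joint's range is limited). The gripper opens to 87 mm and grips with 3 to 60 N. Pads are 19 mm wide; open, the fingers measure 117 mm over their backs; the gripper's body (75 mm by 190 mm) begins 51 mm behind the grasp point.
Start: joints at [-55.829, 22.042, 0.453, 0, -68.411, -14.817], TCP at [0.207, -0.59, 0.231] pointing down, gripper open.
Joint ranges: [-179.83, 179.83], [-69.29, 118.12], [-61.27, 80.66], [-181.25, 117.63], [-171.15, -9.14], [-177.46, 177.46]. Speed limits (degrees/s): [159.86, 159.86, 180, 180, 180, 180].

### API

Orientations are given as a 3x3 rotation matrix whose columns are the frame's x, y, z axes.
In Python, from station import sense, capture, camera_model, finish_job, find_in gives the robot as it stands. The module is installed in compiled form; this text tells all that it offers.
- The arm moves only by the tool arm_command, never from a script. Its argument "motion" is a list of rows, each a list of 7 numbers: the finger opening in mm, from 0 to 87, then the shift along the tool's x, y, z in mm, then the turn, a rotation vector about the tool's x, y, z in rad. In form: [[jaw, dx, dy, dz, rx, ry, rz], ...]. A call has 1 to 8 rows; each row shifts and turns the commanded pose from where the row before left it, along the tool's axes as they then stand; what a row does not reach is not made up. A row lasts 1/10 s, in which the tool goes at most 50 mm and 8.59 degrees, less where a joint would pass 70% of its speed; a pose out of reach is approached as far as the arm can. A call with a gripper value outside its range is refused whole. The fingers move at their own pace and stop on an object; the grip force is fixed at half the most. Time passes only in rows, so rows that do not move let the fingers close. It gives the time, the measured TCP pose, the force, the opening and the grip force at its end, in the units of the state.
- sense(): the state, without advancing time (a new reading comes with each control period).
- capture(name): name is "side" or "top"; returns the picture (384x512x3 uint8, red, green, blue); there is no depth.
- camera_model(name): a dict with "fx", "fy", "cx", "cy" (pixels), "k1" (the pictures are not rectified: a ray, as slopes to the right and down, at radius r is drawn at 1 + k1 r^2 times it, then the intrinsics apply), "R" (3x3) and "t" (3): a world point X has camera coordinates R X + t. Camera axes: x right, y down, z forward; pixel columns grow to the right and rows downward; lengths in m; the calibration is good to about 2 mm. A picture is of the moment at which its call begins. camera_model takes no time and is no camera call.
- finish_job(): hands the job in; it is judged then, once.
Trained networks look in the newest picture that a camera, given by its name, has taken for a name from the list of things; names that differ only in an ending like _2 or _b are one class to them, and where a whole thing is asked for, a point or a joint stands for the part that bears it (a point fixed in the world has none). Each returns a list of dicts, best first, with "p" (0 to 1); they miss things now and then, are a little off and sometimes report something else, mostly with a low value. They report only what shows in the picture. A call takes as long as a camera call. They do not tell look-alikes from the thing itself.
- find_in(target, camera): "location" ([row, column] in pixels, amid what is visible of it).
The state is a dict: "time_s": time; "joints": joint angles; "joint_velocities": joint speeds; "effort": joint torques, N m; "tcp_pos": TCP position; "ee_rot": TCP orientation; "wrist_force": force on the tool from outside, world axes, zero at the start; "moment": the same for the moment, N m; "gripper_width": opening from 0.0 (shut) to 1.0 (fully open); "gripper_force": force on a finger pad.
Only numpy, scipy, OpenCV 4.12 (cv2) and the standard library are available. Lean on these libraries where they do the work, as an engineer would, in place of code of your own. Each camera call takes 0.05 s, during which the arm holds its last target. There are 200 camera calls.

## Working session

There is one attempt and no reset: what is moved stays moved. The work goes in short steps, Python scripts to look and compute and a tool call to move; the robot and the scene stay as the last step left them, time stands still between calls to the robot, and variables do not carry over. Pictures are saved under pics/ and viewed, at most 10 in all, crops included, and the job is handed in when it is done.

Besides the shell and the picture viewer there is one more tool, called after ">>>" as a command line: name --pt "numbers of a row" for each row, then --argument value for the rest. arm_command: Moves the arm, as the interface text tells. Its arguments: {"type":"object","properties":{"motion":{"type":"array"}},"required":["motion"]}

```bash
mkdir -p pics; cat > h.py <<'E'
import numpy as np, cv2
from station import *
def ray(cam,px):
    m=camera_model(cam); K=np.array([[m['fx'],0,m['cx']],[0,m['fy'],m['cy']],[0,0,1.]])
    # invert r*(1+k1 r^2)
    d=np.array([(px[1]-m['cx'])/m['fx'],(px[0]-m['cy'])/m['fy']]); u=d.copy()
    for _ in range(30): u=d/(1+m['k1']*(u@u))
    R=np.array(m['R']);t=np.array(m['t'])
    return -R.T@t, R.T@np.array([u[0],u[1],1])
def atz(cam,px,z):
    o,d=ray(cam,px); return o+d*(z-o[2])/d[2]
def proj(cam,X):
    m=camera_model(cam); c=np.array(m['R'])@np.array(X)+np.array(m['t']); u=c[:2]/c[2]; u=u*(1+m['k1']*(u@u))
    return np.array([m['cy']+m['fy']*u[1], m['cx']+m['fx']*u[0]])
def save(cam,name,crop=None,s=1):
    im=capture(cam)
    if crop: im=im[crop[0]:crop[1],crop[2]:crop[3]]
    if s!=1: im=cv2.resize(im,None,fx=s,fy=s,interpolation=cv2.INTER_CUBIC)
    cv2.imwrite('pics/'+name+'.png',im[:,:,::-1])
E
python3 - <<'E'
from h import *
a=capture('side');b=capture('top')
cv2.imwrite('pics/top0.png',cv2.resize(b,(800,600))[:,:,::-1]);cv2.imwrite('pics/side0.png',cv2.resize(a,(800,600))[:,:,::-1])
Z=dict(clamp=.017,grip_back=.017,trigger_face=.017,near_pad=.017,far_pad=.017,board=.022,stave_mid=.022,cup=.03,lemon=.03,pot=.04)
for n,z in Z.items():
    for c in('top','side'):
        for r in find_in(n,c)[:4]: print(n,c,np.round(r['location']),round(r['p'],2),atz(c,r['location'],z).round(3))
for c in('top','side'): print(c,ray(c,(192,256)))
print(sense()['ee_rot'])
E
```

```text
clamp top [140. 257.] 0.7 [0.751 0.114 0.017]
clamp top [214. 353.] 0.62 [ 0.513 -0.192  0.017]
clamp top [216. 212.] 0.49 [0.501 0.254 0.017]
clamp side [170. 285.] 0.8 [ 0.51  -0.151  0.017]
grip_back top [216. 350.] 0.78 [ 0.507 -0.184  0.017]
grip_back side [166. 285.] 0.71 [ 0.519 -0.191  0.017]
near_pad top [212. 356.] 0.75 [ 0.52  -0.204  0.017]
near_pad top [141. 259.] 0.43 [0.747 0.109 0.017]
far_pad top [214. 302.] 0.76 [ 0.512 -0.031  0.017]
far_pad side [186. 264.] 0.81 [0.547 0.004 0.017]
board top [187. 335.] 0.63 [ 0.599 -0.134  0.022]
board side [170. 261.] 0.95 [ 0.59  -0.115  0.022]
stave_mid top [217. 214.] 0.89 [0.498 0.248 0.022]
stave_mid top [239. 258.] 0.87 [0.432 0.109 0.022]
stave_mid top [254. 312.] 0.83 [ 0.388 -0.061  0.022]
stave_mid top [226. 164.] 0.68 [0.47  0.403 0.022]
stave_mid side [208. 294.] 0.93 [0.427 0.134 0.022]
stave_mid side [264. 256.] 0.78 [0.461 0.423 0.022]
stave_mid side [190. 316.] 0.77 [ 0.38  -0.012  0.022]
stave_mid side [231. 258.] 0.65 [0.493 0.286 0.022]
cup top [140. 259.] 0.71 [0.746 0.109 0.03 ]
cup side [186. 198.] 0.87 [0.742 0.088 0.03 ]
cup side [184. 267.] 0.58 [0.537 0.01  0.03 ]
lemon top [156. 362.] 0.66 [ 0.697 -0.225  0.03 ]
lemon side [154. 242.] 0.56 [ 0.699 -0.232  0.03 ]
lemon side [188. 198.] 0.56 [0.737 0.101 0.03 ]
pot top [182. 146.] 0.87 [0.604 0.462 0.04 ]
pot top [142. 259.] 0.45 [0.738 0.108 0.04 ]
pot side [256. 192.] 0.76 [0.598 0.458 0.04 ]
top (array([0.41861484, 0.10937094, 1.18938898]), array([ 0.13643618,  0.00556829, -0.99082957]))
side (array([0.2844193 , 1.08931492, 0.5314865 ]), array([ 0.23341103, -0.87108216, -0.4322067 ]))
[[-9.43486148e-01 -3.31411963e-01  3.80986063e-06]
 [-3.31411963e-01  9.43486147e-01  1.66935802e-05]
 [-9.12700290e-06  1.44875283e-05 -1.00000000e+00]]
```

View pics/top0.png

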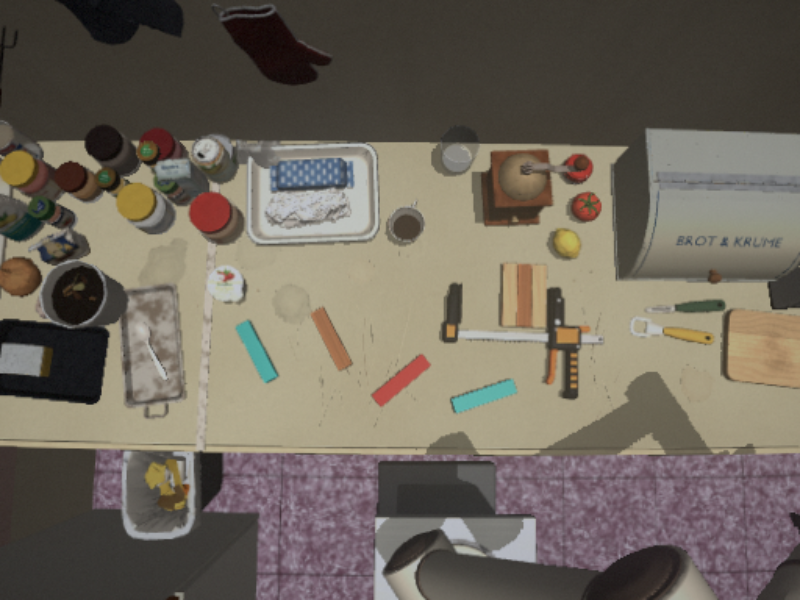

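View pics/side0.png

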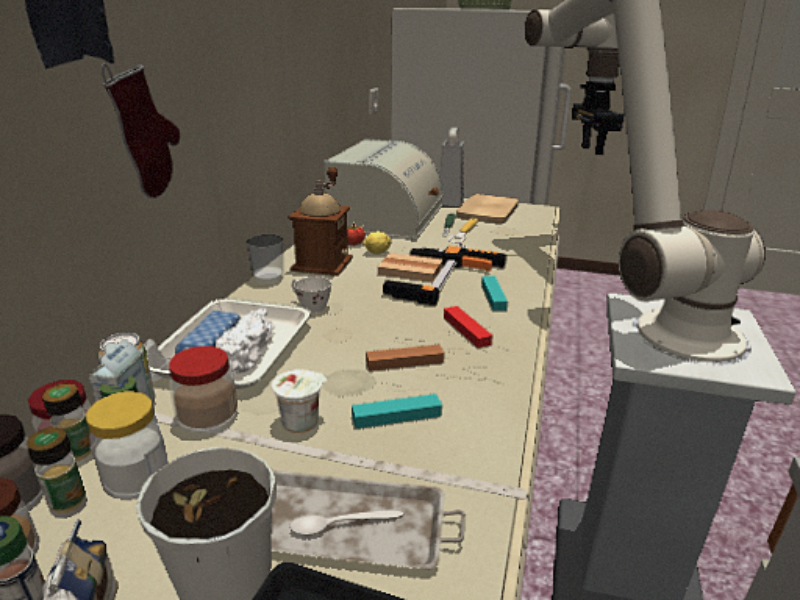

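The top view (800x600) shows four bars that could be taken for the stave:
- brown at (338,331)
- turquoise at (352,256)
- red at (380,401)
- turquoise at (396,484)

I choose the brown one, which is wood, lies left of the clamp and has the pot on its own left. Next I'll check it in a crop and measure it precisely.

```bash
python3 - <<'E'
from h import *
im=capture('top'); c=im[160:270,190:400]; cv2.imwrite('pics/crop.png',cv2.resize(c,None,fx=3.8,fy=3.8,interpolation=cv2.INTER_CUBIC)[:,:,::-1])
hsv=cv2.cvtColor(im,cv2.COLOR_RGB2HSV); print(hsv[216,212],hsv[225,190],hsv[230,353],hsv[190,335],hsv[230,362])
f=im.astype(int)
# stave: saturated brown
m=((hsv[...,0]<16)&(hsv[...,1]>110)&(hsv[...,2]>60)).astype(np.uint8)
n,l,s,ce=cv2.connectedComponentsWithStats(m)
for i in range(1,n):
    if s[i,4]>25 and 160<ce[i][1]<280 and 150<ce[i][0]<400:
        ys,xs=np.where(l==i); P=np.array([atz('top',(y,x),.022)[:2] for y,x in zip(ys,xs)])*1000
        r=cv2.minAreaRect(P.astype(np.float32)); w,v=np.linalg.eigh(np.cov(P.T)); 
        print(s[i],ce[i].round(1),P.mean(0).round(1),'rect',np.round(r[0],1),np.round(r[1],1),round(r[2],1),'ax',np.degrees(np.arctan2(v[1,1],v[0,1])).round(1),np.sqrt(12*w).round(1))
E
```

```text
[ 12 129 154] [ 24  49 177] [ 12 159 181] [ 12 129 154] [23 60 55]
[331 169   9  40 354] [335.  188.8] [ 592.4 -135.6] rect [ 593.7 -135.5] [ 25.8 126.4] 88.7 ax 178.4 [ 28.4 127.2]
[199 197  26  40 364] [211.5 216.6] [500.2 254.7] rect [499.9 255. ] [127.2  29. ] 28.6 ax -152.0 [ 28.2 127.9]
[350 223   7  23  99] [352.9 233.8] [ 450.2 -189.3] rect [ 449.7 -189.3] [13.8 70.8] 82.8 ax 171.2 [13.7 71.9]
[238 227  37  33 405] [256.2 243. ] [419.6 113.3] rect [419.8 113. ] [ 29.9 129.1] 40.0 ax 130.1 [ 30.  129.2]
```

View pics/crop.png

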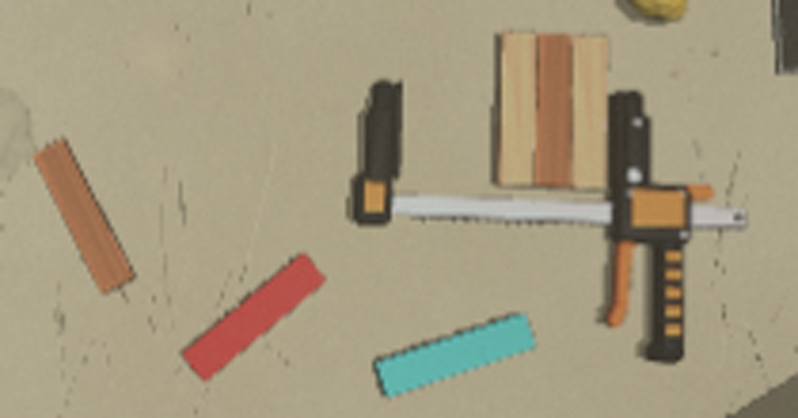

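The crop shows the brown bar clean and separate (crop pixel (85,215)) and the board between the jaws, with open space on its left. The trigger is at about (620,285) and the grip at (667,300). The stave centre is about (500,255), with its axis at 28°, and it measures 128x29 mm, which fits. Moving now.

>>> arm_command --pt "60 -27.8 35 0 0 0 0" --pt "60 -27.8 35 0 0 0 0" --pt "60 -27.8 35 0 0 0 0" --pt "60 -27.8 35 0 0 0 0" --pt "60 -27.8 35 0 0 0 0" --pt "60 -27.8 35 0 0 0 0" --pt "60 -27.8 35 0 0 0 0" --pt "60 -27.8 35 0 0 0 0"

```text
time_s: 1.95
tcp_pos: [0.3245, -0.2502, 0.2309]
ee_rot: [[-0.944, -0.331, 0.001], [-0.331, 0.944, -0.0], [-0.001, -0.001, -1.0]]
wrist_force: [1.8, 0.3, -0.1]
gripper_width: 0.688
gripper_force: 0.0
```

>>> arm_command --pt "60 -27.8 35 0 0 0 0" --pt "60 -27.8 35 0 0 0 0" --pt "60 -27.8 35 0 0 0 0" --pt "60 -27.8 35 0 0 0 0" --pt "60 -27.8 35 0 0 0 0" --pt "60 -27.8 35 0 0 0 0" --pt "60 -27.8 35 0 0 0 0" --pt "60 -27.8 35 0 0 0 0"

```text
time_s: 2.75
tcp_pos: [0.4415, 0.0881, 0.231]
ee_rot: [[-0.943, -0.332, 0.001], [-0.332, 0.943, 0.0], [-0.001, 0.0, -1.0]]
wrist_force: [0.4, 0.1, 0.3]
gripper_width: 0.689
gripper_force: 0.0
```

>>> arm_command --pt "60 -27.8 35 10 0 0 0" --pt "60 -27.8 35 20 0 0 0" --pt "60 -27.8 35 20 0 0 0" --pt "60 -27.8 35 20 0 0 0" --pt "60 0 0 20 0 0 -0.14" --pt "60 0 0 20 0 0 -0.012" --pt "60 0 0 0 0 0 0"

```text
time_s: 3.45
tcp_pos: [0.4981, 0.2542, 0.1176]
ee_rot: [[-0.882, -0.47, -0.005], [-0.47, 0.883, -0.004], [0.007, -0.001, -1.0]]
wrist_force: [0.1, 0.7, -0.5]
gripper_width: 0.687
gripper_force: 0.0
```

```bash
python3 - <<'E'
from h import *
im=capture('top')
# points in clamp from crop view (row,col in crop)
for n,(r,c,z) in dict(bar_far=(205,395,.02),bar_near=(216,605,.02),bar_tail=(217,742,.02),grip_l=(300,651,.029),grip_r=(300,685,.029),grip_end=(360,665,.029),trig_l=(300,608,.029),trig_r=(300,632,.029),farpad=(90,401,.034),farpad2=(175,401,.034),nearpad=(95,609,.034),nearpad2=(180,609,.034),bTL=(33,502,.022),bTR=(37,607,.022),bBL=(183,497,.022),bBR=(187,607,.022)).items():
    print(n,(1000*atz('top',(160+(r+.5)/3.8-.5,190+(c+.5)/3.8-.5),z)[:2]).round(1))
E
```

```text
bar_far [512.3  -3.1]
bar_near [ 504.6 -178.2]
bar_tail [ 504.6 -293.9]
grip_l [ 435.3 -212.5]
grip_r [ 435.4 -240.7]
grip_end [ 386.7 -222.8]
trig_l [ 435.1 -176.9]
trig_r [ 435.2 -196.8]
farpad [606.6  -7.1]
farpad2 [535.9  -6.8]
nearpad [ 604.3 -180.7]
nearpad2 [ 533.3 -178.8]
bTL [658.2 -94. ]
bTR [ 655.9 -183.3]
bBL [531.2 -87.9]
bBR [ 528.6 -180. ]
```

>>> arm_command --pt "60 -2 0 30 0 0 0" --pt "60 0 0 35 0 0 0" --pt "60 0 0 31 0 0 0" --pt "60 0 0 10 0 0 0" --pt "20 0 0 0 0 0 0" --pt "20 0 0 0 0 0 0" --pt "20 0 0 0 0 0 0" --pt "20 0 0 0 0 0 0"

```text
time_s: 4.3
tcp_pos: [0.5023, 0.2567, 0.0162]
ee_rot: [[-0.882, -0.471, 0.002], [-0.471, 0.882, 0.002], [-0.003, 0.001, -1.0]]
wrist_force: [0.1, 0.1, -0.2]
gripper_width: 0.412
gripper_force: 0.0
```

>>> arm_command --pt "36 0 0 4 0 0 0" --pt "20 0 0 0 0 0 0" --pt "20 0 0 0 0 0 0" --pt "20 0 0 0 0 0 0"

```text
time_s: 4.7
tcp_pos: [0.5014, 0.2558, 0.0105]
ee_rot: [[-0.882, -0.47, -0.0], [-0.47, 0.882, -0.0], [0.001, -0.0, -1.0]]
wrist_force: [0.3, -0.8, 0.4]
gripper_width: 0.346
gripper_force: 30.0
```

>>> arm_command --pt "20 0 0 -30 0 0 0" --pt "20 0 0 -40 0 0 0" --pt "20 6.6 -34.9 -10 0 0 0" --pt "20 6.6 -34.9 0 0 0 0" --pt "20 6.6 -34.9 0 0 0 0" --pt "20 6.6 -34.9 0 0 0 0" --pt "20 6.6 -34.9 0 0 0 0" --pt "20 6.6 -34.9 0 0 0 0"

```text
time_s: 5.5
tcp_pos: [0.5652, 0.0512, 0.0904]
ee_rot: [[-0.882, -0.471, -0.0], [-0.471, 0.882, 0.0], [0.0, 0.0, -1.0]]
wrist_force: [0.4, 0.2, -0.8]
gripper_width: 0.341
gripper_force: 30.0
```

>>> arm_command --pt "20 6.6 -34.9 0 0 0 0" --pt "20 6.6 -34.9 0 0 0 0" --pt "20 6.6 -34.9 0 0 0 0" --pt "20 0 0 0 0 0 0.1294" --pt "20 0 0 0 0 0 0.1294" --pt "20 0 0 0 0 0 0.1294" --pt "20 0 0 0 0 0 0.1294" --pt "20 0 0 0 0 0 0"

```text
time_s: 6.3
tcp_pos: [0.5966, -0.0492, 0.0902]
ee_rot: [[-1.0, 0.028, -0.001], [0.028, 1.0, 0.0], [0.001, 0.0, -1.0]]
wrist_force: [0.3, 0.2, -1.1]
gripper_width: 0.344
gripper_force: 30.0
```

```bash
python3 - <<'E'
from h import *
s=sense();print(s['tcp_pos'],s['gripper_force'])
z=s['tcp_pos'][2]+.012
im=capture('top');cv2.imwrite('pics/hold.png',cv2.resize(im[140:270,260:400],None,fx=4.2,fy=4.2,interpolation=cv2.INTER_CUBIC)[:,:,::-1])
t=s['tcp_pos'];Y=np.array([.028,1,0]);X=np.array([1,-.028,0])
for k in(-65,65): print(k,proj('top',np.array([t[0],t[1],z])+X*k/1000))
E
```

```text
[ 0.59657813 -0.04918063  0.09017091] 30.001283884048462
-65 [204.94447334 311.23452507]
65 [161.71357792 311.96197386]
```

View pics/hold.png

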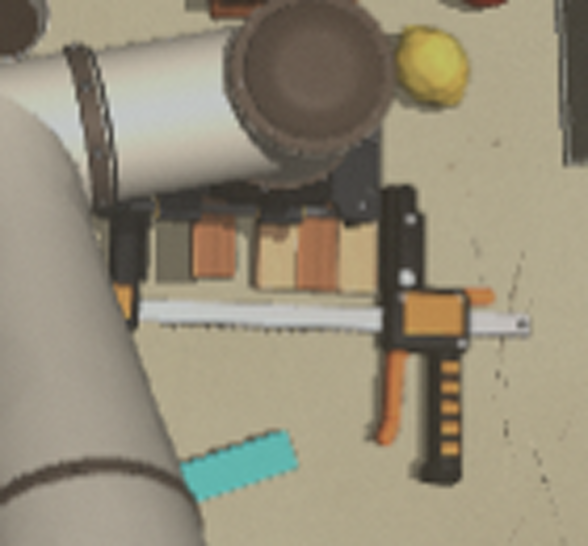

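The held stave hangs square between the board and the far jaw. Its near end shows at crop row 277, so its centre is about 2 mm nearer than the TCP, as expected. Lowering now, with a check before release.

>>> arm_command --pt "20 0 0 35 0 0 0" --pt "20 0 0 30 0 0 0" --pt "20 0 0 10 0 0 0" --pt "20 0 0 4 0 0 0" --pt "20 0 0 0 0 0 0"

```text
time_s: 6.85
tcp_pos: [0.5974, -0.0491, 0.0121]
ee_rot: [[-1.0, 0.026, 0.001], [0.026, 1.0, -0.0], [-0.001, -0.0, -1.0]]
wrist_force: [0.8, -0.0, -1.2]
gripper_width: 0.341
gripper_force: 30.0
```

```bash
python3 - <<'E'
from h import *
s=sense();print(s['tcp_pos'],s['wrist_force'])
im=capture('top');hsv=cv2.cvtColor(im,cv2.COLOR_RGB2HSV)
for c in range(304,342,2): print(c,[int(v) for v in hsv[200:215,c,2]])
im=im[170:225,290:370];cv2.imwrite('pics/low.png',cv2.resize(im,None,fx=8,fy=8,interpolation=cv2.INTER_CUBIC)[:,:,::-1])
E
```

```text
[ 0.59742734 -0.04907332  0.01209074] [ 0.83062901 -0.00953164 -1.18651806]
304 [168, 165, 165, 165, 166, 164, 166, 144, 128, 174, 174, 182, 193, 197, 197]
306 [161, 164, 165, 164, 162, 163, 164, 137, 125, 173, 176, 180, 190, 195, 196]
308 [156, 159, 158, 158, 159, 160, 161, 137, 127, 173, 173, 177, 191, 195, 196]
310 [156, 156, 157, 157, 157, 157, 158, 136, 117, 157, 172, 177, 188, 194, 195]
312 [158, 158, 157, 157, 154, 156, 155, 149, 154, 174, 174, 175, 180, 193, 195]
314 [172, 174, 174, 175, 173, 173, 173, 173, 173, 174, 174, 171, 176, 195, 194]
316 [173, 173, 174, 174, 174, 175, 174, 174, 175, 173, 175, 162, 167, 193, 193]
318 [170, 169, 171, 168, 170, 171, 169, 168, 169, 173, 173, 163, 168, 193, 193]
320 [94, 92, 88, 90, 92, 93, 95, 92, 117, 158, 174, 163, 168, 191, 193]
322 [190, 190, 188, 189, 188, 188, 188, 188, 167, 148, 174, 160, 166, 192, 193]
324 [189, 189, 189, 189, 189, 189, 190, 189, 167, 146, 177, 161, 166, 193, 192]
326 [189, 189, 189, 187, 189, 191, 188, 189, 161, 136, 174, 174, 184, 191, 191]
328 [189, 189, 190, 189, 190, 188, 190, 189, 157, 132, 174, 174, 183, 193, 194]
330 [151, 152, 151, 149, 150, 149, 150, 155, 132, 127, 174, 175, 175, 182, 191]
332 [166, 167, 165, 165, 164, 165, 164, 164, 136, 130, 175, 174, 181, 190, 192]
334 [160, 162, 162, 162, 161, 160, 161, 161, 133, 114, 159, 174, 178, 188, 192]
336 [156, 160, 158, 158, 162, 159, 159, 160, 142, 126, 160, 175, 175, 184, 193]
338 [155, 154, 156, 156, 157, 158, 157, 157, 143, 136, 159, 172, 171, 179, 193]
340 [146, 144, 156, 162, 165, 164, 167, 165, 147, 123, 150, 178, 168, 174, 193]
```

View pics/low.png

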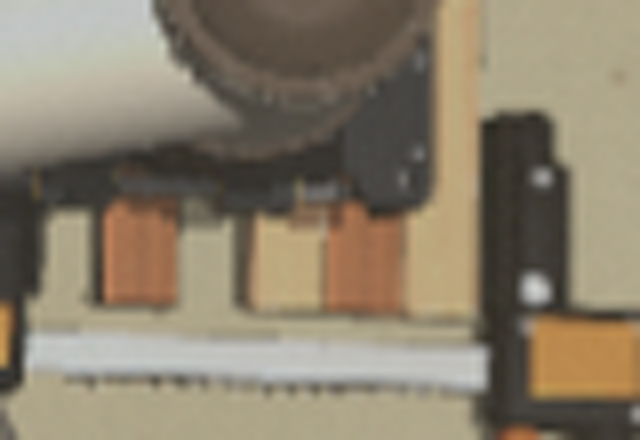

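The lowered stave lies parallel to the board with about 27 mm between them. Its near end (row ~207.4) is about 0.6 px beyond the board's line, or about 2 mm, so I'll shift it 1.7 mm nearer and release.

>>> arm_command --pt "20 1.7 0 0 0 0 0" --pt "20 0 0 1 0 0 0" --pt "40 0 0 0 0 0 0" --pt "40 0 0 0 0 0 0" --pt "40 0 0 0 0 0 0" --pt "40 0 0 -10 0 0 0" --pt "40 0 0 -30 0 0 0" --pt "40 0 0 -40 0 0 0"

```text
time_s: 7.7
tcp_pos: [0.5938, -0.0493, 0.0902]
ee_rot: [[-1.0, 0.028, -0.004], [0.028, 1.0, -0.001], [0.004, -0.001, -1.0]]
wrist_force: [1.0, 0.5, 1.8]
gripper_width: 0.459
gripper_force: 0.0
```

>>> arm_command --pt "84 25.4 -27.8 0 0 0 0" --pt "84 25.4 -27.8 0 0 0 0" --pt "84 25.4 -27.8 0 0 0 0" --pt "84 25.4 -27.8 0 0 0 0" --pt "84 25.4 -27.8 0 0 0 0" --pt "84 25.4 -27.8 0 0 0 0" --pt "84 0 0 20 0 0 0" --pt "84 0 0 20 0 0 0"

```text
time_s: 8.5
tcp_pos: [0.4383, -0.2127, 0.0517]
ee_rot: [[-1.0, 0.03, 0.004], [0.03, 1.0, -0.001], [-0.004, -0.001, -1.0]]
wrist_force: [-0.3, -1.0, -0.6]
gripper_width: 0.961
gripper_force: 0.0
```

```bash
python3 - <<'E'
from h import *
s=sense();print(s['tcp_pos'],s['gripper_width'],s['wrist_force'])
a=capture('top')[165:265,285:395];b=capture('side')[120:220,220:350]
r=lambda i,f:cv2.resize(i,None,fx=f,fy=f,interpolation=cv2.INTER_CUBIC)
A=r(a,3.6);B=r(b,3.0);H=max(A.shape[0],B.shape[0]);o=np.zeros((H,A.shape[1]+B.shape[1],3),np.uint8);o[:A.shape[0],:A.shape[1]]=A;o[:B.shape[0],A.shape[1]:]=B
cv2.imwrite('pics/pre.png',o[:,:,::-1])
E
```

```text
[ 0.43829961 -0.212652    0.05172545] 0.9606827107198039 [-0.34997033 -1.02680207 -0.57915731]
```

View pics/pre.png

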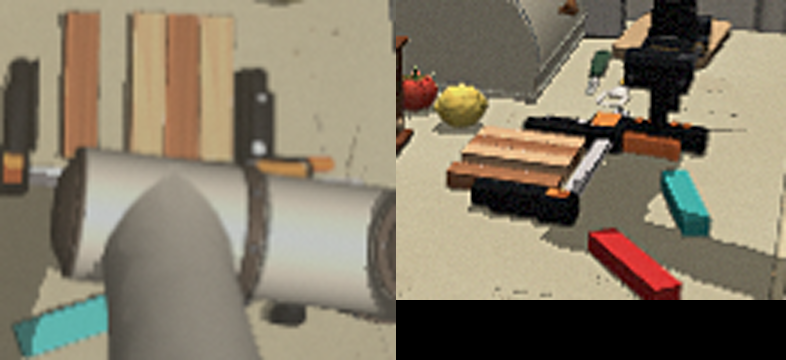

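The stave is released and lies alongside the board, with its end flush within about 1 mm (crop row 12 against 12–15). The side view shows the fingers above grip and trigger. Descending to squeeze.

>>> arm_command --pt "84 0 0 20 0 0 0" --pt "84 0 0 15 0 0 0" --pt "84 0 0 5 0 0 0" --pt "60 0 0 0 0 0 0" --pt "60 0 0 0 0 0 0" --pt "54 0 0 0 0 0 0" --pt "48 0 0 0 0 0 0" --pt "48 0 0 0 0 0 0"

```text
time_s: 9.4
tcp_pos: [0.4384, -0.2123, 0.0113]
ee_rot: [[-1.0, 0.027, 0.001], [0.027, 1.0, -0.001], [-0.001, -0.001, -1.0]]
wrist_force: [-2.0, -6.4, 2.2]
gripper_width: 0.609
gripper_force: 4.3
```

>>> arm_command --pt "42 0 0 0 0 0 0" --pt "36 0 0 0 0 0 0" --pt "35 0 0 0 0 0 0" --pt "35 0 0 0 0 0 0" --pt "35 0 0 0 0 0 0"

```text
time_s: 9.9
tcp_pos: [0.4381, -0.2127, 0.0113]
ee_rot: [[-1.0, 0.028, 0.0], [0.028, 1.0, -0.001], [-0.0, -0.001, -1.0]]
wrist_force: [-0.9, -6.7, 2.7]
gripper_width: 0.406
gripper_force: 6.7
```

>>> arm_command --pt "80 0 0 0 0 0 0" --pt "80 0 0 0 0 0 0" --pt "80 0 0 0 0 0 0" --pt "80 0 0 0 0 0 0" --pt "80 0 0 0 0 0 0" --pt "80 0 0 0 0 0 0"

```text
time_s: 10.5
tcp_pos: [0.4389, -0.2115, 0.0107]
ee_rot: [[-1.0, 0.027, 0.001], [0.027, 1.0, -0.0], [-0.001, -0.0, -1.0]]
wrist_force: [0.7, 0.3, 0.4]
gripper_width: 0.858
gripper_force: 0.5
```

>>> arm_command --pt "35 0 0 0 0 0 0" --pt "35 0 0 0 0 0 0" --pt "35 0 0 0 0 0 0" --pt "35 0 0 0 0 0 0" --pt "35 0 0 0 0 0 0" --pt "35 0 0 0 0 0 0"

```text
time_s: 11.1
tcp_pos: [0.4377, -0.2113, 0.0104]
ee_rot: [[-1.0, 0.028, -0.001], [0.028, 1.0, 0.0], [0.001, 0.0, -1.0]]
wrist_force: [0.2, 2.9, 1.0]
gripper_width: 0.463
gripper_force: 1.6
```

```bash
python3 - <<'E'
from h import *
s=sense();print(s['tcp_pos'],s['gripper_width']*87,s['gripper_force'],s['wrist_force'])
for r in (capture('side') is not None) and find_in('far_pad','side')[:2]: print(r['location'],r['p'],atz('side',r['location'],.034))
E
```

```text
[ 0.43767595 -0.2113441   0.01044992] 40.26950587492386 1.5901352922082879 [0.20511194 2.91303887 1.01942803]
[185.1, 266.8] 0.77 [0.53386141 0.02778421 0.034     ]
```

>>> arm_command --pt "35 0 0 0 0 0 0" --pt "35 0 0 0 0 0 0" --pt "80 0 0 0 0 0 0" --pt "80 0 0 0 0 0 0" --pt "80 0 0 0 0 0 0" --pt "80 0 0 0 0 0 0" --pt "80 0 0 0 0 0 0" --pt "80 0 0 0 0 0 0"

```text
time_s: 12.0
tcp_pos: [0.4389, -0.2116, 0.0107]
ee_rot: [[-1.0, 0.028, 0.002], [0.028, 1.0, -0.0], [-0.002, -0.0, -1.0]]
wrist_force: [0.3, 0.4, -0.9]
gripper_width: 0.863
gripper_force: 0.4
```

>>> arm_command --pt "80 0 0 0 0 0 0" --pt "35 0 0 0 0 0 0" --pt "35 0 0 0 0 0 0" --pt "35 0 0 0 0 0 0" --pt "35 0 0 0 0 0 0" --pt "35 0 0 0 0 0 0" --pt "35 0 0 0 0 0 0" --pt "35 0 0 0 0 0 0"

```text
time_s: 12.8
tcp_pos: [0.4379, -0.2115, 0.0105]
ee_rot: [[-1.0, 0.028, -0.001], [0.028, 1.0, 0.0], [0.001, 0.0, -1.0]]
wrist_force: [-0.1, 0.2, 0.7]
gripper_width: 0.429
gripper_force: 3.5
```

>>> arm_command --pt "35 0 0 0 0 0 0" --pt "80 0 0 0 0 0 0" --pt "80 0 0 0 0 0 0" --pt "80 0 0 0 0 0 0" --pt "80 0 0 0 0 0 0" --pt "80 0 0 0 0 0 0" --pt "80 0 0 0 0 0 0" --pt "80 0 0 0 0 0 0"

```text
time_s: 13.6
tcp_pos: [0.4389, -0.2117, 0.0107]
ee_rot: [[-1.0, 0.028, 0.001], [0.028, 1.0, -0.0], [-0.001, -0.0, -1.0]]
wrist_force: [0.6, 0.6, -0.3]
gripper_width: 0.893
gripper_force: 0.5
```

>>> arm_command --pt "35 0 0 0 0 0 0" --pt "35 0 0 0 0 0 0" --pt "35 0 0 0 0 0 0" --pt "35 0 0 0 0 0 0" --pt "35 0 0 0 0 0 0" --pt "35 0 0 0 0 0 0" --pt "35 0 0 0 0 0 0" --pt "35 0 0 0 0 0 0"

```text
time_s: 14.4
tcp_pos: [0.4378, -0.212, 0.0105]
ee_rot: [[-1.0, 0.028, -0.001], [0.028, 1.0, -0.0], [0.001, -0.0, -1.0]]
wrist_force: [-1.0, -3.2, -1.2]
gripper_width: 0.414
gripper_force: 5.4
```

```bash
python3 - <<'E'
from h import *
s=sense();print(s['tcp_pos'],s['gripper_width']*87,s['gripper_force'],s['wrist_force'])
a=capture('top')[165:265,285:395];b=capture('side')[120:220,220:350]
r=lambda i,f:cv2.resize(i,None,fx=f,fy=f,interpolation=cv2.INTER_CUBIC)
A=r(a,3.6);B=r(b,3.0);H=max(A.shape[0],B.shape[0]);o=np.zeros((H,A.shape[1]+B.shape[1],3),np.uint8);o[:A.shape[0],:A.shape[1]]=A;o[:B.shape[0],A.shape[1]:]=B
cv2.imwrite('pics/pump.png',o[:,:,::-1])
E
```

```text
[ 0.43779054 -0.21201537  0.0104604 ] 36.03865554226222 5.387815366626683 [-1.02780105 -3.20658702 -1.19449587]
```

View pics/pump.png

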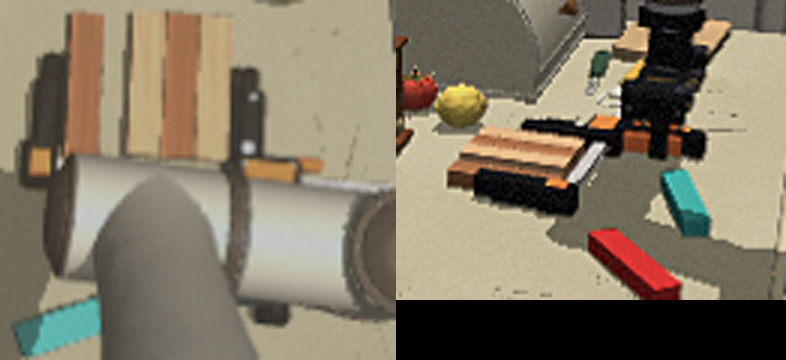

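After four strokes the far jaw has reached the stave, and about 24 mm still separates stave and board (crop columns 103–128). The ends are still flush. I'll do two more strokes.

>>> arm_command --pt "80 0 0 0 0 0 0" --pt "80 0 0 0 0 0 0" --pt "80 0 0 0 0 0 0" --pt "80 0 0 0 0 0 0" --pt "80 0 0 0 0 0 0" --pt "80 0 0 0 0 0 0" --pt "80 0 0 0 0 0 0" --pt "35 0 0 0 0 0 0"

```text
time_s: 15.3
tcp_pos: [0.439, -0.2117, 0.0108]
ee_rot: [[-1.0, 0.028, 0.002], [0.028, 1.0, -0.0], [-0.002, -0.0, -1.0]]
wrist_force: [1.2, 0.6, 0.3]
gripper_width: 0.878
gripper_force: 0.6
```

>>> arm_command --pt "35 0 0 0 0 0 0" --pt "35 0 0 0 0 0 0" --pt "35 0 0 0 0 0 0" --pt "35 0 0 0 0 0 0" --pt "35 0 0 0 0 0 0" --pt "35 0 0 0 0 0 0" --pt "35 0 0 0 0 0 0" --pt "80 0 0 0 0 0 0"

```text
time_s: 16.1
tcp_pos: [0.4379, -0.2118, 0.0105]
ee_rot: [[-1.0, 0.028, -0.0], [0.028, 1.0, -0.0], [0.0, -0.0, -1.0]]
wrist_force: [-0.6, 1.2, 1.1]
gripper_width: 0.452
gripper_force: 0.7
```

>>> arm_command --pt "80 0 0 0 0 0 0" --pt "80 0 0 0 0 0 0" --pt "80 0 0 0 0 0 0" --pt "80 0 0 0 0 0 0" --pt "80 0 0 0 0 0 0" --pt "80 0 0 0 0 0 0" --pt "80 0 0 0 0 0 0" --pt "35 0 0 0 0 0 0"

```text
time_s: 16.9
tcp_pos: [0.4386, -0.2116, 0.0107]
ee_rot: [[-1.0, 0.028, 0.001], [0.028, 1.0, -0.0], [-0.001, -0.0, -1.0]]
wrist_force: [-0.3, 1.8, -0.2]
gripper_width: 0.882
gripper_force: 0.6
```

>>> arm_command --pt "35 0 0 0 0 0 0" --pt "35 0 0 0 0 0 0" --pt "35 0 0 0 0 0 0" --pt "35 0 0 0 0 0 0" --pt "35 0 0 0 0 0 0" --pt "35 0 0 0 0 0 0" --pt "35 0 0 0 0 0 0"

```text
time_s: 17.6
tcp_pos: [0.4376, -0.212, 0.0104]
ee_rot: [[-1.0, 0.028, -0.001], [0.028, 1.0, -0.0], [0.001, -0.0, -1.0]]
wrist_force: [-1.2, -1.8, 0.6]
gripper_width: 0.416
gripper_force: 5.2
```

```bash
python3 - <<'E'
from h import *
s=sense();print(s['tcp_pos'],s['gripper_width']*87,s['gripper_force'],s['wrist_force'])
a=capture('top')[165:265,285:395];b=capture('side')[120:220,220:350]
r=lambda i,f:cv2.resize(i,None,fx=f,fy=f,interpolation=cv2.INTER_CUBIC)
A=r(a,3.6);B=r(b,3.0);H=max(A.shape[0],B.shape[0]);o=np.zeros((H,A.shape[1]+B.shape[1],3),np.uint8);o[:A.shape[0],:A.shape[1]]=A;o[:B.shape[0],A.shape[1]:]=B
cv2.imwrite('pics/pump2.png',o[:,:,::-1])
E
```

```text
[ 0.43756782 -0.21195842  0.01038595] 36.23277805292997 5.20238543761252 [-1.23054818 -1.78084586  0.57732736]
```

View pics/pump2.png

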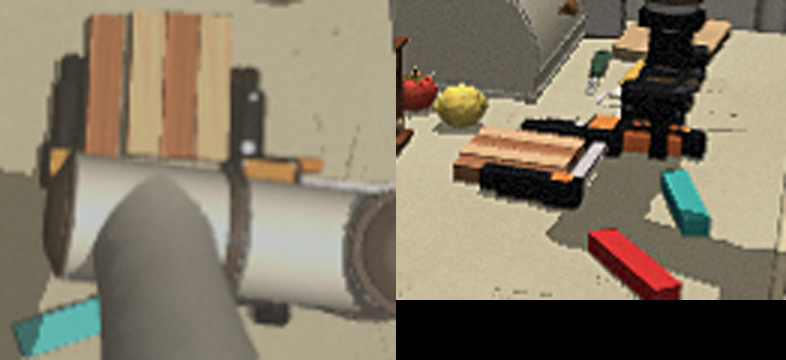

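The stave is now within about 6 mm of the board (crop columns 123–128). I'll measure the end flushness to sub-pixel level before closing.

```bash
python3 - <<'E'
from h import *
im=np.mean([capture('top').astype(float) for _ in range(3)],0)
def edge(c,lo,hi,rev=False):  # subpixel row of max gradient of R-B ratio
    p=(im[lo:hi,c,0]-im[lo:hi,c,2]); g=np.abs(np.diff(p)); k=g.argmax(); sl=slice(max(k-1,0),k+2); return lo+.5+np.sum(np.arange(len(g))[sl]*g[sl])/g[sl].sum()
for c in list(range(309,350)):
    e1=edge(c,160,178);e2=edge(c,202,212)
    print(c,round(e1,2),(1000*atz('top',(e1,c),.022)[:2]).round(1),round(e2,2),(1000*atz('top',(e2,c),.022)[:2]).round(1),im[185,c].round())
E
```

```text
309 169.24 [654.7 -53. ] 207.14 [532.9 -51.8] [81. 70. 59.]
310 176.07 [632.5 -56. ] 207.33 [532.3 -54.9] [173. 122.  85.]
311 168.31 [657.8 -59.5] 207.32 [532.4 -58.1] [170. 117.  83.]
312 168.38 [657.6 -62.7] 207.34 [532.3 -61.3] [162. 112.  80.]
313 168.49 [657.3 -65.9] 207.57 [531.6 -64.4] [162. 111.  80.]
314 168.57 [657.1 -69.1] 207.81 [530.9 -67.6] [158. 111.  78.]
315 168.56 [657.2 -72.3] 207.83 [530.9 -70.8] [160. 111.  79.]
316 168.83 [656.3 -75.5] 208.16 [529.9 -73.9] [169. 116.  83.]
317 168.84 [656.3 -78.8] 208.08 [530.1 -77.1] [158. 110.  77.]
318 169.19 [655.2 -82. ] 202.76 [547.  -80.5] [161. 114.  81.]
319 169.22 [655.2 -85.2] 207.5 [532.  -83.4] [112. 105.  87.]
320 168.36 [658.  -88.4] 207.24 [532.9 -86.6] [96. 84. 66.]
321 172.55 [644.4 -91.5] 207.21 [533.  -89.8] [161. 135. 101.]
322 167.23 [661.8 -95. ] 207.28 [532.8 -93. ] [192. 167. 125.]
323 167.26 [661.7 -98.2] 207.26 [532.9 -96.1] [192. 173. 129.]
324 167.35 [ 661.5 -101.4] 207.32 [532.7 -99.3] [193. 170. 128.]
325 167.76 [ 660.2 -104.6] 207.48 [ 532.3 -102.5] [192. 163. 122.]
326 167.41 [ 661.4 -107.9] 207
[... 870 characters left out ...]
47 [ 529.5 -147. ] [171. 129.  93.]
340 168.5 [ 658.4 -153. ] 208.63 [ 529.  -150.1] [192. 168. 126.]
341 168.42 [ 658.7 -156.3] 208.86 [ 528.3 -153.3] [192. 169. 127.]
342 168.73 [ 657.7 -159.5] 209.26 [ 527.1 -156.5] [192. 172. 129.]
343 168.72 [ 657.8 -162.7] 208.81 [ 528.6 -159.7] [192. 166. 124.]
344 168.86 [ 657.4 -166. ] 208.65 [ 529.1 -162.9] [192. 162. 122.]
345 169.18 [ 656.3 -169.2] 208.71 [ 528.9 -166.1] [191. 168. 126.]
346 169.13 [ 656.5 -172.4] 209.27 [ 527.2 -169.2] [192. 170. 128.]
347 169.18 [ 656.4 -175.7] 209.19 [ 527.4 -172.4] [192. 166. 125.]
348 169.39 [ 655.8 -178.9] 209.24 [ 527.3 -175.6] [169. 142. 107.]
349 169.48 [ 655.5 -182.1] 209.7 [ 525.9 -178.8] [80. 69. 55.]
```

```bash
python3 - <<'E'
from h import *
im=np.mean([capture('top').astype(float) for _ in range(3)],0)
def tr(c0,c1,name,w=(1,0,-1)):
    P=[]
    for r in range(172,203):
        p=im[r,c0:c1+1]@np.array(w,float); g=np.abs(np.diff(p)); k=g.argmax(); a=max(k-1,0); sl=slice(a,k+2)
        c=c0+.5+np.sum(np.arange(len(g))[sl]*g[sl])/g[sl].sum(); P.append(atz('top',(r,c),.022)[:2]*1000)
    P=np.array(P); f=np.polyfit(P[:,0],P[:,1],1); e=P[:,1]-np.polyval(f,P[:,0]); k=abs(e)<1.5; f=np.polyfit(P[k,0],P[k,1],1); print(name,'slope',f[0].round(4),'y@594',np.polyval(f,594).round(1),k.sum())
tr(306,313,'stave left'); tr(315,321,'stave right',(1,1,1)); tr(326,334,'mid left',(0,1,0)); tr(335,342,'mid right',(0,1,0)); tr(345,352,'board right',(1,1,1))
E
```

```text
stave left slope -0.053 y@594 -53.1 31
stave right slope 0.019 y@594 -88.0 25
mid left slope -0.0624 y@594 -119.0 22
mid right slope -0.0622 y@594 -150.7 26
board right slope -0.0641 y@594 -179.0 23
```

>>> arm_command --pt "84 0 0 0 0 0 0" --pt "84 0 0 0 0 0 0" --pt "84 0 0 0 0 0 0" --pt "84 0 0 0 0 0 0" --pt "84 0 0 0 0 0 0" --pt "84 0 0 0 0 0 0" --pt "84 0 0 0 0 0 0" --pt "84 0 0 0 0 0 0"

```text
time_s: 18.8
tcp_pos: [0.4385, -0.2117, 0.0107]
ee_rot: [[-1.0, 0.028, 0.0], [0.028, 1.0, -0.0], [-0.0, -0.0, -1.0]]
wrist_force: [-0.8, -0.4, 0.2]
gripper_width: 0.949
gripper_force: 0.0
```

>>> arm_command --pt "84 0 0 -30 0 0 0" --pt "84 0 0 -50 0 0 0" --pt "0 -39.2 13.1 0 0 0 0" --pt "0 -39.2 13.1 0 0 0 0" --pt "0 -39.2 13.1 0 0 0 0" --pt "0 -39.2 13.1 0 0 0 0" --pt "0 -39.2 13.1 0 0 0 0" --pt "0 -39.2 13.1 0 0 0 0.035"

```text
time_s: 19.6
tcp_pos: [0.6765, -0.1392, 0.0904]
ee_rot: [[-0.998, 0.064, -0.001], [0.064, 0.998, -0.0], [0.001, -0.0, -1.0]]
wrist_force: [0.1, -0.4, 0.3]
gripper_width: 0.506
gripper_force: 0.0
```

>>> arm_command --pt "0 0 0 0 0 0 0" --pt "0 0 0 0 0 0 0" --pt "0 0 0 0 0 0 0" --pt "0 0 0 0 0 0 0" --pt "0 0 0 20 0 0 0" --pt "0 0 0 0 0 0 0"

```text
time_s: 20.2
tcp_pos: [0.6728, -0.1398, 0.0686]
ee_rot: [[-0.998, 0.064, -0.005], [0.064, 0.998, 0.001], [0.005, 0.001, -1.0]]
wrist_force: [-0.9, -0.1, -0.1]
gripper_width: 0.023
gripper_force: 0.0
```

>>> arm_command --pt "0 -3 0 20 0 0 0" --pt "0 0 0 25 0 0 0" --pt "0 0 0 10 0 0 0" --pt "0 0 0 0 0 0 0"

```text
time_s: 20.6
tcp_pos: [0.677, -0.14, 0.0143]
ee_rot: [[-0.998, 0.063, -0.004], [0.063, 0.998, -0.0], [0.004, -0.0, -1.0]]
wrist_force: [0.3, 0.1, -0.1]
gripper_width: 0.003
gripper_force: 0.0
```

>>> arm_command --pt "0 4 0 0 0 0 0" --pt "0 2 0 0 0 0 0" --pt "0 2 0 0 0 0 0" --pt "0 2 0 0 0 0 0" --pt "0 0 0 0 0 0 0"

```text
time_s: 21.1
tcp_pos: [0.6692, -0.1391, 0.0166]
ee_rot: [[-0.998, 0.062, 0.002], [0.062, 0.998, -0.0], [-0.002, -0.0, -1.0]]
wrist_force: [1.3, 0.1, 1.4]
gripper_width: 0.009
gripper_force: 0.5
```

>>> arm_command --pt "0 2 0 0 0 0 0" --pt "0 2 0 0 0 0 0" --pt "0 0 0 0 0 0 0" --pt "0 0 0 0 0 0 0"

```text
time_s: 21.5
tcp_pos: [0.665, -0.1388, 0.0159]
ee_rot: [[-0.998, 0.063, 0.001], [0.063, 0.998, -0.0], [-0.001, -0.0, -1.0]]
wrist_force: [3.3, 0.3, 2.0]
gripper_width: 0.006
gripper_force: 1.3
```

```bash
python3 - <<'E'
from h import *
s=sense();print(s['tcp_pos'],s['wrist_force'])
a=capture('top')[155:240,285:395];cv2.imwrite('pics/push.png',cv2.resize(a,None,fx=6,fy=6,interpolation=cv2.INTER_CUBIC)[:,:,::-1])
E
```

```text
[ 0.66504509 -0.13882992  0.01593166] [3.26528505 0.31295298 1.98806513]
```

View pics/push.png

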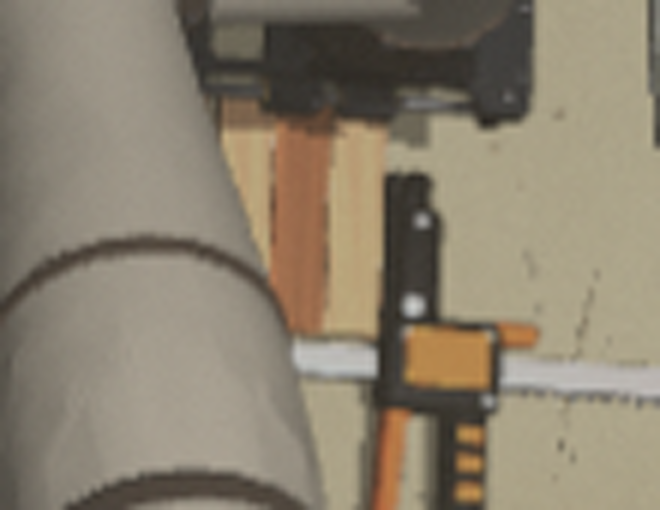

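The push moved the board's near end from row 208.5 to 210.3, about 5 mm toward the bar. Returning to the trigger, where the far ends are visible.

>>> arm_command --pt "0 -12 0 0 0 0 0" --pt "0 0 0 -30 0 0 0" --pt "84 0 0 -46 0 0 0" --pt "84 38.7 -14.6 0 0 0 0" --pt "84 38.7 -14.6 0 0 0 0" --pt "84 38.7 -14.6 0 0 0 0" --pt "84 38.7 -14.6 0 0 0 0" --pt "84 38.7 -14.6 0 0 0 0"

```text
time_s: 22.35
tcp_pos: [0.4748, -0.2003, 0.0905]
ee_rot: [[-0.998, 0.063, -0.005], [0.063, 0.998, 0.001], [0.005, 0.001, -1.0]]
wrist_force: [0.4, 0.2, 0.3]
gripper_width: 0.463
gripper_force: 0.0
```

>>> arm_command --pt "84 38.7 -14.6 0 0 0 0" --pt "84 0 0 0 0 0 0" --pt "84 0 0 0 0 0 0" --pt "84 0 0 0 0 0 0" --pt "84 0 0 15 0 0 0" --pt "84 0 0 15 0 0 0" --pt "84 0 0 0 0 0 0" --pt "84 0 0 0 0 0 0"

```text
time_s: 23.15
tcp_pos: [0.4399, -0.2122, 0.0613]
ee_rot: [[-0.998, 0.062, -0.001], [0.062, 0.998, -0.0], [0.001, -0.0, -1.0]]
wrist_force: [0.4, 0.2, -0.1]
gripper_width: 0.96
gripper_force: 0.0
```

```bash
cat > meas.py <<'E'
from h import *
s=sense();print(s['tcp_pos'],s['gripper_width']*87,s['gripper_force'],s['wrist_force'])
im=np.mean([capture('top').astype(float) for _ in range(3)],0)
def sub(p):
    g=np.abs(np.diff(p)); k=g.argmax(); sl=slice(max(k-1,0),k+2); return .5+np.sum(np.arange(len(g))[sl]*g[sl])/g[sl].sum()
for c in range(306,350,1):
    e=163+sub(im[163:178,c,0]-im[163:178,c,2]); print(c,(1000*atz('top',(e,c),.022)[:2]).round(1),im[185,c].astype(int))
def tr(c0,c1,name,w=(1,0,-1)):
    P=np.array([atz('top',(r,c0+sub(im[r,c0:c1+1]@np.array(w,float))),.022)[:2]*1000 for r in range(174,203)])
    f=np.polyfit(P[:,0],P[:,1],1); e=P[:,1]-np.polyval(f,P[:,0]); k=abs(e)<1.5; f=np.polyfit(P[k,0],P[k,1],1); print(name,'slope',f[0].round(4),'y@594',np.polyval(f,594).round(1),k.sum())
tr(306,313,'stave left'); tr(326,334,'mid left',(0,1,0)); tr(335,342,'mid right',(0,1,0)); tr(345,352,'board right',(1,1,1))
E
python3 meas.py
```

```text
[ 0.4398516  -0.21223413  0.06129189] 83.48502720338584 0.0 [ 0.44530776  0.18126655 -0.13853162]
306 [657.8 -43.4] [60 57 48]
307 [637.8 -46.4] [60 55 46]
308 [647.8 -49.7] [64 59 51]
309 [654.5 -53. ] [80 70 58]
310 [632.2 -56. ] [173 122  86]
311 [658.  -59.5] [167 115  82]
312 [657.6 -62.7] [159 110  77]
313 [657.3 -65.9] [161 111  79]
314 [657.2 -69.1] [155 108  77]
315 [657.3 -72.3] [158 109  77]
316 [656.3 -75.5] [166 114  81]
317 [656.3 -78.8] [159 110  78]
318 [655.2 -82. ] [159 113  80]
319 [655.2 -85.2] [112 105  87]
320 [655.  -88.4] [97 84 65]
321 [638.7 -91.4] [161 134 101]
322 [656.8 -94.9] [191 167 125]
323 [656.7 -98.1] [190 171 127]
324 [ 655.6 -101.3] [191 166 124]
325 [ 655.8 -104.5] [190 160 120]
326 [ 655.7 -107.7] [190 165 123]
327 [ 655.1 -111. ] [191 172 127]
328 [ 655.1 -114.2] [190 167 125]
329 [ 655.3 -117.4] [182 153 115]
330 [ 655.5 -120.7] [132 103  76]
331 [ 654.9 -123.9] [172 121  85]
332 [ 654.9 -127.1] [166 114  81]
333 [ 654.7 -130.3] [158 109  77]
334 [ 654.5 -133.6] [159 109  78]
335 [ 654.7 -136.8] [157 108  78]
336 [ 653.8 -140. ] [157 109  77]
337 [ 652.8 -143.2] [165 114  81]
338 [ 652.8 -146.4] [157 108  77]
339 [ 652.5 -149.7] [169 130  96]
340 [ 652.3 -152.9] [191 172 132]
341 [ 652.4 -156.1] [190 169 126]
342 [ 652.5 -159.4] [191 171 128]
343 [ 652.7 -162.6] [190 163 122]
344 [ 652.4 -165.9] [190 161 121]
345 [ 652.4 -169.1] [191 167 125]
346 [ 652.6 -172.3] [190 169 126]
347 [ 652.3 -175.6] [190 163 122]
348 [ 651.1 -178.8] [164 136 102]
349 [ 651.3 -182. ] [66 59 48]
stave left slope -0.0514 y@594 -53.1 29
mid left slope -0.0637 y@594 -118.8 19
mid right slope -0.0603 y@594 -150.6 25
board right slope -0.0559 y@594 -178.8 22
```

The push leaves the board and stave ends within about 1.2 mm along the board's axis. Descending and squeezing in steps.

>>> arm_command --pt "84 0 0 25 0 0 0" --pt "84 0 0 20 0 0 0" --pt "84 0 0 5 0 0 0" --pt "70 0 0 0 0 0 0" --pt "60 0 0 0 0 0 0" --pt "56 0 0 0 0 0 0" --pt "52 0 0 0 0 0 0" --pt "52 0 0 0 0 0 0"

```text
time_s: 24.1
tcp_pos: [0.4393, -0.2122, 0.0122]
ee_rot: [[-0.998, 0.063, 0.001], [0.063, 0.998, 0.0], [-0.001, 0.0, -1.0]]
wrist_force: [-1.6, 3.7, 1.8]
gripper_width: 0.633
gripper_force: 1.8
```

>>> arm_command --pt "52 0 0 0 0 0 0" --pt "50 0 0 0 0 0 0" --pt "48 0 0 0 0 0 0" --pt "46 0 0 0 0 0 0" --pt "45 0 0 0 0 0 0" --pt "45 0 0 0 0 0 0"

```text
time_s: 24.7
tcp_pos: [0.4395, -0.2125, 0.0117]
ee_rot: [[-0.998, 0.063, 0.001], [0.063, 0.998, -0.0], [-0.001, -0.0, -1.0]]
wrist_force: [-0.6, 3.2, 3.0]
gripper_width: 0.518
gripper_force: 1.8
```

>>> arm_command --pt "44 0 0 0 0 0 0" --pt "43 0 0 0 0 0 0" --pt "42 0 0 0 0 0 0" --pt "41 0 0 0 0 0 0" --pt "41 0 0 0 0 0 0"

```text
time_s: 25.2
tcp_pos: [0.4396, -0.2119, 0.0116]
ee_rot: [[-0.998, 0.063, 0.001], [0.063, 0.998, 0.0], [-0.001, 0.001, -1.0]]
wrist_force: [-0.6, 8.0, 4.5]
gripper_width: 0.475
gripper_force: 4.0
```

>>> arm_command --pt "40 0 0 0 0 0 0" --pt "39 0 0 0 0 0 0" --pt "39 0 0 0 0 0 0"

```text
time_s: 25.5
tcp_pos: [0.4398, -0.2119, 0.0116]
ee_rot: [[-0.998, 0.063, 0.001], [0.063, 0.998, 0.0], [-0.001, 0.0, -1.0]]
wrist_force: [0.3, 8.8, 3.2]
gripper_width: 0.45
gripper_force: 3.9
```

>>> arm_command --pt "38 0 0 0 0 0 0" --pt "37 0 0 0 0 0 0" --pt "37 0 0 0 0 0 0"

```text
time_s: 25.8
tcp_pos: [0.4398, -0.2125, 0.0116]
ee_rot: [[-0.998, 0.062, 0.001], [0.062, 0.998, -0.0], [-0.001, -0.0, -1.0]]
wrist_force: [1.0, 5.7, 1.9]
gripper_width: 0.435
gripper_force: 17.0
```

```bash
python3 meas.py | grep -v '^30[6-8]'
```

```text
[ 0.43978113 -0.21246268  0.01162216] 37.81935953740391 16.971740315202624 [1.02973252 5.71457391 1.87755812]
309 [673.5 -53.2] [61 56 47]
310 [635.3 -56. ] [61 56 46]
311 [654.4 -59.4] [73 64 54]
312 [644.1 -62.5] [136  96  69]
313 [656.2 -65.9] [169 117  83]
314 [655.2 -69.1] [163 114  80]
315 [655.  -72.3] [162 111  79]
316 [655.2 -75.5] [159 109  77]
317 [655.2 -78.7] [158 109  77]
318 [655.1 -82. ] [166 114  81]
319 [654.9 -85.2] [161 111  78]
320 [655.1 -88.4] [167 118  84]
321 [654.7 -91.6] [161 134 100]
322 [655.6 -94.8] [192 167 125]
323 [655.6 -98.1] [192 174 129]
324 [ 655.  -101.3] [192 169 126]
325 [ 654.8 -104.5] [191 161 121]
326 [ 655.4 -107.7] [192 166 124]
327 [ 655.4 -111. ] [193 173 128]
328 [ 655.2 -114.2] [192 169 127]
329 [ 653.9 -117.4] [186 157 118]
330 [ 654.8 -120.6] [154 124  94]
331 [ 654.6 -123.9] [174 122  85]
332 [ 654.7 -127.1] [168 116  83]
333 [ 654.5 -130.3] [160 110  78]
334 [ 653.9 -133.5] [161 110  79]
335 [ 653.1 -136.8] [157 108  77]
336 [ 652.6 -140. ] [159 110  77]
337 [ 652.6 -143.2] [165 114  81]
338 [ 652.8 -146.4] [159 110  78]
339 [ 652.5 -149.7] [171 129  93]
340 [ 651.9 -152.9] [191 167 125]
341 [ 652.1 -156.1] [193 170 127]
342 [ 652.5 -159.4] [192 172 129]
343 [ 652.  -162.6] [192 165 123]
344 [ 651.3 -165.8] [192 162 121]
345 [ 652.3 -169.1] [193 169 127]
346 [ 652.6 -172.3] [192 171 127]
347 [ 652.1 -175.6] [192 166 124]
348 [ 651.2 -178.8] [169 141 106]
349 [ 651.8 -182. ] [83 71 57]
stave left slope -0.0352 y@594 -60.2 29
mid left slope -0.0545 y@594 -119.0 21
mid right slope -0.069 y@594 -150.5 25
board right slope -0.0316 y@594 -178.5 22
```

>>> arm_command --pt "37 0 0 0 0 0 0" --pt "37 0 0 0 0 0 0"

```text
time_s: 26.15
tcp_pos: [0.4398, -0.2125, 0.0116]
ee_rot: [[-0.998, 0.062, 0.001], [0.062, 0.998, -0.0], [-0.001, -0.0, -1.0]]
wrist_force: [1.8, 3.7, 1.8]
gripper_width: 0.429
gripper_force: 17.7
```

The joint is closed: the picture columns show no gap, it measures about 118 mm over all, and the ends are flush within about 2 mm. But 37.5 mm is close to the trigger's end stop (36 mm). I'll let out and squeeze once more so the pressure is surely on the work.

>>> arm_command --pt "82 0 0 0 0 0 0" --pt "82 0 0 0 0 0 0" --pt "82 0 0 0 0 0 0" --pt "82 0 0 0 0 0 0" --pt "82 0 0 0 0 0 0" --pt "82 0 0 0 0 0 0" --pt "82 0 0 0 0 0 0" --pt "82 0 0 0 0 0 0"

```text
time_s: 26.95
tcp_pos: [0.4387, -0.2126, 0.0114]
ee_rot: [[-0.998, 0.063, -0.001], [0.063, 0.998, 0.0], [0.001, -0.0, -1.0]]
wrist_force: [0.2, 0.1, -0.6]
gripper_width: 0.936
gripper_force: 0.0
```

>>> arm_command --pt "76 0 0 0 0 0 0" --pt "70 0 0 0 0 0 0" --pt "64 0 0 0 0 0 0" --pt "60 0 0 0 0 0 0" --pt "57 0 0 0 0 0 0" --pt "55 0 0 0 0 0 0" --pt "54 0 0 0 0 0 0" --pt "54 0 0 0 0 0 0"

```text
time_s: 27.75
tcp_pos: [0.4394, -0.2122, 0.0115]
ee_rot: [[-0.998, 0.062, 0.0], [0.062, 0.998, 0.0], [-0.0, 0.0, -1.0]]
wrist_force: [1.1, 2.0, -1.8]
gripper_width: 0.627
gripper_force: 8.3
```

>>> arm_command --pt "53 0 0 0 0 0 0" --pt "52 0 0 0 0 0 0" --pt "52 0 0 0 0 0 0"

```text
time_s: 28.05
tcp_pos: [0.4391, -0.2129, 0.0115]
ee_rot: [[-0.998, 0.063, -0.0], [0.063, 0.998, -0.0], [0.0, -0.0, -1.0]]
wrist_force: [-0.4, -3.2, -1.5]
gripper_width: 0.6
gripper_force: 2.9
```

>>> arm_command --pt "51 0 0 0 0 0 0" --pt "50 0 0 0 0 0 0" --pt "50 0 0 0 0 0 0"

```text
time_s: 28.35
tcp_pos: [0.4386, -0.2127, 0.0114]
ee_rot: [[-0.998, 0.063, -0.001], [0.063, 0.998, 0.0], [0.001, -0.0, -1.0]]
wrist_force: [-1.7, -3.4, -1.7]
gripper_width: 0.579
gripper_force: 3.6
```

>>> arm_command --pt "49 0 0 0 0 0 0" --pt "49 0 0 0 0 0 0"

```text
time_s: 28.55
tcp_pos: [0.4384, -0.2126, 0.0114]
ee_rot: [[-0.998, 0.063, -0.002], [0.063, 0.998, 0.0], [0.002, 0.0, -1.0]]
wrist_force: [-2.7, -4.9, -1.3]
gripper_width: 0.567
gripper_force: 3.9
```

>>> arm_command --pt "48 0 0 0 0 0 0" --pt "48 0 0 0 0 0 0"

```text
time_s: 28.75
tcp_pos: [0.4384, -0.2125, 0.0114]
ee_rot: [[-0.998, 0.063, -0.002], [0.063, 0.998, 0.0], [0.002, 0.0, -1.0]]
wrist_force: [-2.6, -4.8, -0.4]
gripper_width: 0.554
gripper_force: 3.9
```

>>> arm_command --pt "47 0 0 0 0 0 0" --pt "47 0 0 0 0 0 0"

```text
time_s: 28.95
tcp_pos: [0.4383, -0.2125, 0.0114]
ee_rot: [[-0.998, 0.063, -0.002], [0.063, 0.998, 0.0], [0.002, 0.0, -1.0]]
wrist_force: [-2.9, -4.8, -0.9]
gripper_width: 0.545
gripper_force: 3.9
```

>>> arm_command --pt "46 0 0 0 0 0 0" --pt "46 0 0 0 0 0 0"

```text
time_s: 29.15
tcp_pos: [0.4383, -0.2125, 0.0114]
ee_rot: [[-0.998, 0.063, -0.002], [0.063, 0.998, 0.0], [0.002, 0.0, -1.0]]
wrist_force: [-2.3, -4.9, -0.9]
gripper_width: 0.532
gripper_force: 3.9
```

>>> arm_command --pt "45.3 0 0 0 0 0 0" --pt "45.3 0 0 0 0 0 0"

```text
time_s: 29.35
tcp_pos: [0.4382, -0.2125, 0.0114]
ee_rot: [[-0.998, 0.063, -0.002], [0.063, 0.998, 0.0], [0.002, 0.0, -1.0]]
wrist_force: [-2.6, -4.2, -1.3]
gripper_width: 0.52
gripper_force: 3.9
```

>>> arm_command --pt "44.6 0 0 0 0 0 0" --pt "44.6 0 0 0 0 0 0"

```text
time_s: 29.55
tcp_pos: [0.4382, -0.2125, 0.0114]
ee_rot: [[-0.998, 0.063, -0.002], [0.063, 0.998, 0.0], [0.002, 0.0, -1.0]]
wrist_force: [-2.3, -4.8, -0.7]
gripper_width: 0.516
gripper_force: 4.0
```

>>> arm_command --pt "43.9 0 0 0 0 0 0" --pt "43.9 0 0 0 0 0 0"

```text
time_s: 29.75
tcp_pos: [0.4382, -0.2125, 0.0114]
ee_rot: [[-0.998, 0.063, -0.002], [0.063, 0.998, 0.0], [0.002, 0.0, -1.0]]
wrist_force: [-2.5, -4.5, -0.6]
gripper_width: 0.507
gripper_force: 4.0
```

>>> arm_command --pt "43.2 0 0 0 0 0 0" --pt "43.2 0 0 0 0 0 0"

```text
time_s: 29.95
tcp_pos: [0.4382, -0.2125, 0.0114]
ee_rot: [[-0.998, 0.063, -0.002], [0.063, 0.998, 0.0], [0.002, 0.0, -1.0]]
wrist_force: [-2.4, -4.6, -0.7]
gripper_width: 0.5
gripper_force: 4.0
```

>>> arm_command --pt "42.5 0 0 0 0 0 0" --pt "42.5 0 0 0 0 0 0"

```text
time_s: 30.15
tcp_pos: [0.4382, -0.2125, 0.0114]
ee_rot: [[-0.998, 0.063, -0.002], [0.063, 0.998, 0.0], [0.002, 0.0, -1.0]]
wrist_force: [-2.5, -5.5, -1.2]
gripper_width: 0.489
gripper_force: 4.1
```

>>> arm_command --pt "41.8 0 0 0 0 0 0" --pt "41.8 0 0 0 0 0 0"

```text
time_s: 30.35
tcp_pos: [0.4381, -0.2125, 0.0114]
ee_rot: [[-0.998, 0.063, -0.002], [0.063, 0.998, 0.0], [0.002, 0.0, -1.0]]
wrist_force: [-3.7, -5.4, -0.1]
gripper_width: 0.485
gripper_force: 4.1
```

>>> arm_command --pt "41 0 0 0 0 0 0" --pt "41 0 0 0 0 0 0"

```text
time_s: 30.55
tcp_pos: [0.4381, -0.2125, 0.0114]
ee_rot: [[-0.998, 0.063, -0.002], [0.063, 0.998, 0.0], [0.002, 0.0, -1.0]]
wrist_force: [-2.8, -4.2, -1.8]
gripper_width: 0.477
gripper_force: 4.1
```

>>> arm_command --pt "40.3 0 0 0 0 0 0" --pt "40.3 0 0 0 0 0 0"

```text
time_s: 30.75
tcp_pos: [0.4381, -0.2125, 0.0114]
ee_rot: [[-0.998, 0.063, -0.002], [0.063, 0.998, 0.0], [0.002, 0.0, -1.0]]
wrist_force: [-3.5, -3.7, -1.2]
gripper_width: 0.469
gripper_force: 4.2
```

>>> arm_command --pt "39.6 0 0 0 0 0 0" --pt "39.6 0 0 0 0 0 0"

```text
time_s: 30.95
tcp_pos: [0.4381, -0.2125, 0.0114]
ee_rot: [[-0.998, 0.063, -0.002], [0.063, 0.998, 0.0], [0.002, 0.0, -1.0]]
wrist_force: [-2.3, -3.9, -0.7]
gripper_width: 0.455
gripper_force: 5.1
```

```bash
python3 meas.py | egrep 'slope|^31[0-9]|^32|^\['
```

```text
[ 0.43807784 -0.21253023  0.01139898] 39.579554151256964 5.088791614580259 [-2.34383648 -3.94458887 -0.74122033]
310 [651.4 -56.2] [64 59 50]
311 [651.  -59.4] [81 69 57]
312 [654.8 -62.6] [174 123  86]
313 [654.9 -65.9] [170 118  84]
314 [654.7 -69.1] [161 112  80]
315 [654.8 -72.3] [162 112  79]
316 [654.  -75.5] [157 108  78]
317 [654.5 -78.7] [159 110  78]
318 [654.3 -81.9] [166 114  80]
319 [654.2 -85.2] [160 111  79]
320 [654.2 -88.4] [167 122  88]
321 [654.6 -91.6] [192 173 134]
322 [655.1 -94.8] [193 171 128]
323 [655.1 -98.1] [194 174 130]
324 [ 654.7 -101.3] [192 166 124]
325 [ 653.8 -104.5] [192 161 121]
326 [ 655.  -107.7] [193 170 127]
327 [ 655.4 -111. ] [192 171 127]
328 [ 655.3 -114.2] [192 169 125]
329 [ 654.5 -117.4] [183 152 114]
stave left slope -0.0279 y@594 -59.7 29
mid left slope -0.0112 y@594 -118.0 29
mid right slope -0.0153 y@594 -149.4 29
board right slope -0.0681 y@594 -179.3 25
```

>>> arm_command --pt "39.2 0 0 0 0 0 0" --pt "39.2 0 0 0 0 0 0"

```text
time_s: 31.3
tcp_pos: [0.4381, -0.2126, 0.0114]
ee_rot: [[-0.998, 0.063, -0.002], [0.063, 0.998, 0.0], [0.002, 0.0, -1.0]]
wrist_force: [-3.4, -4.4, -1.6]
gripper_width: 0.451
gripper_force: 6.6
```

>>> arm_command --pt "38.7 0 0 0 0 0 0" --pt "38.7 0 0 0 0 0 0"

```text
time_s: 31.5
tcp_pos: [0.4381, -0.2126, 0.0114]
ee_rot: [[-0.998, 0.063, -0.002], [0.063, 0.998, 0.0], [0.002, 0.0, -1.0]]
wrist_force: [-3.2, -4.9, -1.0]
gripper_width: 0.449
gripper_force: 8.7
```

>>> arm_command --pt "38.2 0 0 0 0 0 0" --pt "38.2 0 0 0 0 0 0"

```text
time_s: 31.7
tcp_pos: [0.4381, -0.2126, 0.0114]
ee_rot: [[-0.998, 0.063, -0.002], [0.063, 0.998, 0.0], [0.002, 0.0, -1.0]]
wrist_force: [-2.4, -4.7, -1.2]
gripper_width: 0.443
gripper_force: 11.2
```

>>> arm_command --pt "37.6 0 0 0 0 0 0" --pt "37.6 0 0 0 0 0 0"

```text
time_s: 31.9
tcp_pos: [0.4381, -0.2126, 0.0114]
ee_rot: [[-0.998, 0.063, -0.002], [0.063, 0.998, 0.0], [0.002, 0.0, -1.0]]
wrist_force: [-2.6, -6.7, -0.6]
gripper_width: 0.438
gripper_force: 14.5
```

>>> arm_command --pt "37 0 0 0 0 0 0" --pt "37 0 0 0 0 0 0"

```text
time_s: 32.1
tcp_pos: [0.4381, -0.2126, 0.0114]
ee_rot: [[-0.998, 0.064, -0.002], [0.064, 0.998, 0.0], [0.002, 0.0, -1.0]]
wrist_force: [-3.0, -6.1, -0.6]
gripper_width: 0.432
gripper_force: 18.2
```

```bash
python3 meas.py | egrep 'slope|^\['
python3 - <<'E'
from h import *
a=capture('top')[160:265,285:395];b=capture('side')[140:200,225:325]
r=lambda i,f:cv2.resize(i,None,fx=f,fy=f,interpolation=cv2.INTER_CUBIC)
A=r(a,3.4);B=r(b,4.2);H=max(A.shape[0],B.shape[0]);o=np.zeros((H,A.shape[1]+B.shape[1],3),np.uint8);o[:A.shape[0],:A.shape[1]]=A;o[:B.shape[0],A.shape[1]:]=B
cv2.imwrite('pics/end.png',o[:,:,::-1])
E
```

```text
[ 0.43805786 -0.21261107  0.01137179] 37.563368892447286 18.24454089102801 [-2.97931597 -6.10739815 -0.63140948]
stave left slope -0.0402 y@594 -59.4 29
mid left slope -0.0147 y@594 -118.0 28
mid right slope -0.0141 y@594 -149.6 29
board right slope -0.0777 y@594 -179.2 25
```

View pics/end.png

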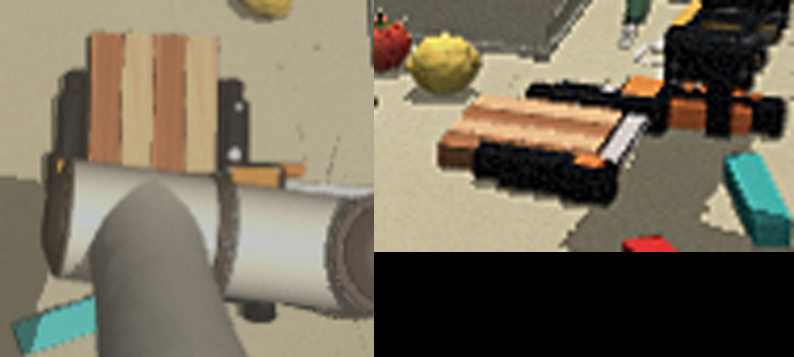

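The last picture shows stave and board closed, with the seam at crop column 120, the ends level and both pads in contact. The force climbs smoothly well before the end stop. A short hold to check stability.

>>> arm_command --pt "37 0 0 0 0 0 0" --pt "37 0 0 0 0 0 0" --pt "37 0 0 0 0 0 0" --pt "37 0 0 0 0 0 0" --pt "37 0 0 0 0 0 0" --pt "37 0 0 0 0 0 0"

```text
time_s: 32.95
tcp_pos: [0.4381, -0.2126, 0.0114]
ee_rot: [[-0.998, 0.064, -0.002], [0.064, 0.998, 0.0], [0.002, 0.0, -1.0]]
wrist_force: [-1.8, -5.0, -0.6]
gripper_width: 0.43
gripper_force: 18.6
```

Stable at 18.6 N on the fingers, so about 27 N at the jaws. Handing in.

```bash
python3 -c "
from station import *
print(finish_job())"
```

```text
the job is handed in; nothing more can be done
None
```

Job handed in: the stave is clamped against the board with no gap visible and its ends flush to about 2 mm. The trigger is still squeezed at 18.6 N, which the given formula makes about 27 N at the jaws. The cup, lemon and pot were left alone. I nudged the board about 5 mm mid-way to bring the ends level.

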